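# Open the circuit-board test jig

## Robot

A 7-joint arm with a two-finger parallel gripper is mounted at the origin on the work surface. World frame = base frame: x ahead of the robot, y to its left, z up, the work surface at z = 0. Lengths are in m, angles in rad, forces in N, time in s.
With the tool pointing down it reaches from about 0.4 to 0.875 m from the base axis. Payload 19.3 kg.
Tool frame: the origin (TCP) lies at the very end of the fingers, on their centre line; the grasp point (between the pads) lies 19 mm behind it; z points along the fingers, y is the line along which they close (so a half turn about z gives the same grasp; the last joint's range is limited). The gripper opens to 85 mm and grips with 20 to 120 N. Pads are 22 mm wide; open, the fingers measure 114 mm over their backs; the gripper's body (76 mm by 85 mm) begins 54 mm behind the grasp point. The pads swing forward as they close: fully open they stand 13 mm farther back than shut.
Start: joints at [-1.397, 0.521, -0.036, 1.599, 0.021, 1.021, -0.113], TCP at [0.151, 0.607, 0.231] pointing down, gripper open.
Joint ranges: [-2.91, 2.91], [-0.3, 2.13], [-1.5, 1.42], [0.17, 2.43], [-1.26, 4.41], [0.16, 1.93], [-2.52, 2.52]. Speed limits (rad/s): [1.89, 1.89, 2.39, 2.39, 3.01, 3.01, 3.01].

## Interface

Orientations are given as a unit quaternion [x, y, z, w].
In Python, from cell import ctrl, imaging, close_job gives the robot as it stands.
- The arm moves only by the tool drive_tool, never from a script. Its arguments are lists of equal length, an entry for each row: "grip": the opening, from -1 (shut) to 1 (fully open); "translation": the shift along the tool's x, y, z normalised to -1 to 1, where 1 is 0.3 m, a list of three; "turn": the turn, a rotation vector about the tool's x, y, z normalised to -1 to 1, where 1 is pi/4 rad, a list of three. In form: {"grip": [grip, ...], "translation": [[tx, ty, tz], ...], "turn": [[ax, ay, az], ...]}. A call has 1 to 12 rows; each row is the pose to reach, as a shift and turn from the pose commanded when the call began, along the tool's axes at that moment; what a row does not reach only later rows make up. A row lasts 1/12 s, in which the tool goes at most 41.7 mm and 7.16 degrees, less where a joint would pass 70% of its speed; a pose out of reach is approached as far as the arm can. A call with a number of a shift or a turn outside -1 to 1 is refused whole. A call with a gripper value outside its range is refused whole. The fingers move at their own pace and stop on an object; "force" is the grip in N (left out, the last holds). Time passes only in rows, so rows that repeat a pose let the fingers close. It gives the time, the measured TCP pose, the force, the opening and the grip force at its end, in the units of the state.
- ctrl.state(): the state, without advancing time (a new reading comes with each control period).
- imaging.camera(name): name is "side" or "top" or "wrist"; returns (picture, depth): 400x640x3 uint8, red, green, blue; 400x640 float32, m along the optical axis (not along the pixel's ray), 0 where there is no reading.
- imaging.camera_info(name): a dict with "K" (3x3 intrinsics, pixels), "R" (3x3) and "t" (3): a world point X has camera coordinates R X + t. Camera axes: x right, y down, z forward; pixel columns grow to the right and rows downward; lengths in m; the calibration is good to about 2 mm. A picture is of the moment at which its call begins: read the wrist's pose just before it. camera_info takes no time and is no camera call; for the wrist camera it gives the pose at the moment of the call.
- close_job(): hands the job in; it is judged then, once.
The state is a dict: "time_s": time; "q": joint angles; "joint_vel": joint speeds; "effort": joint torques, N m; "eef_pos": TCP position; "ee_rot": TCP orientation; "contact_force": force on the tool from outside, world axes, zero at the start; "torque": the same for the moment, N m; "grip_width": finger opening in m; "gripper_force": force on a finger pad.
Only numpy, scipy, OpenCV 4.12 (cv2) and the standard library are available. Lean on these libraries where they do the work, as an engineer would, in place of code of your own. Each camera call takes 0.05 s, during which the arm holds its last target. There are 200 camera calls.

## Task

The circuit board in the grey test jig has finished its test: press the yellow release tab down so that the blue lid springs up part way, then push the lid back until it is fully open against its stop. Leave the green board lying in the jig untouched, do not disturb the tape, spool or heatsink beside it, and pick nothing up.

Things in the scene. Friction and masses are not known exactly. Their poses are not given: they have to be found in the camera images.
- jig: grey clamshell test jig fixed to the bench, 150 x 150 mm and 58 mm high to its black rim. Origin: centre of its underside on the bench, z up; its own -x side is the front (with the yellow tab, towards the robot, turned by up to 35 degrees either way), its +x side the back (with the lid's hinge)
- tab_pad (a point): pressing point on top of the yellow release tab, 121 mm in front of the jig's origin on its centre line and 44 mm above the bench at rest. The tab is a level paddle 46 mm long (front to back) and 46 mm wide, 6 mm thick; this point is 14 mm from its front end and 31 mm in front of the yellow hook post, which rises 30 mm above the paddle's top and hooks over the lid's front edge. Axes as the jig's when at rest
- tab (a joint): angle of the release tab about its pivot under the hook, rad: 0 at rest, 0.25 fully down (the pressing point is then about 11 mm lower). The lid lets go at about 0.1 to 0.2. A spring resists: about 2 N at first, rising to some 4 to 7 N near the bottom, where it meets a hard stop, and returns the tab when it is let go
- lid (a joint): opening angle of the lid, rad: 0 closed and latched, 1.85 fully open against its stop (leaning back past upright). Let go by the tab, its spring lifts it in about 2 s to roughly 0.9 to 1.1 and there it stays; from there it has to be pushed (a few N at the edge) and a stiff hinge keeps it where it is left
- lid_edge (a point): middle of the lid's free front edge, at half the lid's thickness. The lid is a blue frame with a clear pane, 8 mm thick, 120 mm wide, and reaches 142 mm from the hinge line. Closed, this point lies 70 mm in front of the jig's origin, 64 mm above the bench
- lid_hinge (a point): middle of the lid's hinge line, 72 mm behind the jig's origin and 64 mm above the bench; the hinge line runs along the jig's y
- board: green circuit board, 100 x 80 x 8 mm with its parts, lying loose in the jig's nest under the lid; its origin is the centre of its underside, 45 mm above the bench. Leave it alone
- tape: ring of pale tape lying flat, 90 mm across, 19 mm high, origin at the centre of its underside. Leave it alone
- spool: small spool of solder with white flanges standing on end, 48 mm across, 40 mm high, origin at the centre of its underside. Leave it alone
- heatsink: finned aluminium heatsink, 50 x 40 x 28 mm, fins up, origin at the centre of its underside. Leave it alone
There are look-alikes about, which are no part of the job. Of the things that look like the jig, the smaller one is meant.

How it is judged:
On the way, in this order (a step that is already met when the one before it is completed fails the run):
1. the release tab is pressed down (value of joint tab above 0.08 rad and value of joint lid below 0.4 rad).
2. the lid has sprung up part way (value of joint lid between 0.6 and 1.3 rad), for 0.1 s.
3. the lid is pushed fully open (value of joint lid above 1.72 rad), for 0.1 s.
At the end, for the whole second after the job is handed in: The lid rests open at more than 1.72 rad (its stop is at 1.85), the tab is back up (under 0.05 rad), the board lies within 6 mm and the tape, spool and heatsink within 15 mm of where they were (value of joint lid above 1.72 rad and velocity of joint lid between -0.05 and 0.05 rad/s and value of joint tab below 0.05 rad and distance of board from where it was at the start of the episode below 0.006 m and distance of each of tape, spool, heatsink from where it was at the start of the episode below 0.015 m); the robot touches nothing.
It fails at once if the robot touches the circuit board (contact force between the arm and board above 0.5 N).
It fails at once if the robot touches the circuit board (contact force between the fingers and board above 0.5 N).
It fails at once if the board is shifted or lifted by more than 6 mm (distance of board from where it was at the start of the episode above 0.006 m).
It fails at once if the tape, spool or heatsink is moved by more than 15 mm (distance of any of tape, spool, heatsink from where it was at the start of the episode above 0.015 m).
It also fails if it takes over 48 s, if anything falls off the work surface, if the arm or the gripper's body presses on something with over 40 N, if the wrist force passes 120 N, or if a joint passes its speed limit or range.

## Working session

There is one attempt and no reset: what is moved stays moved. The work goes in short steps, Python scripts to look and compute and a tool call to move; the robot and the scene stay as the last step left them, time stands still between calls to the robot, and variables do not carry over. Pictures are saved under pics/ and viewed, at most 10 in all, crops included, and the job is handed in when it is done.

Besides the shell and the picture viewer there is one more tool, called as name(argument=value, ...) on one line, values as JSON. drive_tool: Moves the arm, as the interface text tells. Scaled input: -1 to 1 covers 0.3 m each way for a shift and pi/4 rad each way for a turn. Its arguments: {"type":"object","properties":{"grip":{"type":"array"},"translation":{"type":"array"},"turn":{"type":"array"},"force":{"type":"number"}},"required":["grip","translation","turn"]}

```bash
ls; mkdir -p pics
cat > h.py <<'E'
import numpy as np, cv2
from cell import ctrl, imaging, close_job
def pts(n,d):
    I=imaging.camera_info(n);K,R,t=[np.array(I[k]) for k in('K','R','t')]
    v,u=np.mgrid[:d.shape[0],:d.shape[1]]
    c=np.stack([(u-K[0,2])/K[0,0]*d,(v-K[1,2])/K[1,1]*d,d],-1)
    return (c-t)@R
E
python3 - <<'E'
from h import *
for n in('top','side'):
    p,d=imaging.camera(n);np.savez(f'{n}.npz',p=p,d=d,X=pts(n,d));cv2.imwrite(f'pics/{n}.png',p[...,::-1])
s=ctrl.state();print(s)
E
```

```text
pics
{'time_s': 0.1, 'q': array([-1.39718731,  0.52196082, -0.0363191 ,  1.59993989,  0.02118511,
        1.02111806, -0.11280165]), 'joint_vel': array([-4.63886279e-05, -1.99420573e-03, -6.40657829e-04,  8.12307385e-04,
       -1.15337086e-03, -2.65054671e-03, -1.32205087e-03]), 'effort': array([ 1.98508613e-03, -9.28470898e+01,  1.98337823e+00, -3.70534372e+01,
        1.81948801e-02,  5.33701270e-03, -1.24678414e-05]), 'eef_pos': array([0.15083586, 0.60621148, 0.23078336]), 'ee_rot': array([ 1.21616602e-01,  9.92577015e-01, -5.19933362e-04, -3.10016782e-05]), 'contact_force': array([0.13744288, 0.7092039 , 0.0037038 ]), 'torque': array([-0.00015865,  0.00939497, -0.0289629 ]), 'gripper_force': 0.0, 'grip_width': 0.08578789913032021}
```

View pics/top.png

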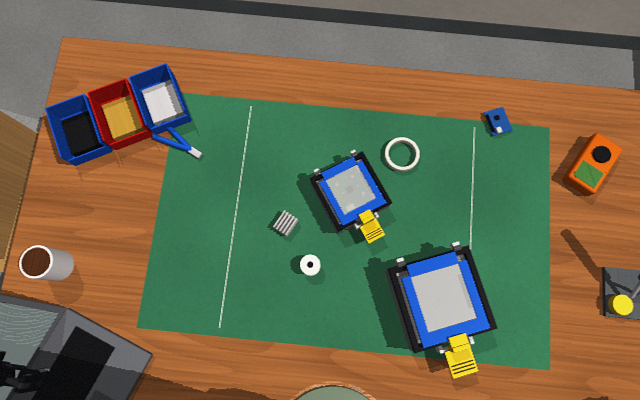

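View pics/side.png

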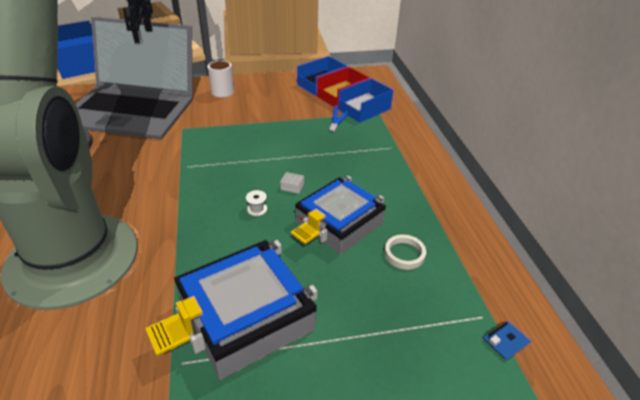

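The top view shows the smaller jig at about (350,193) with its tab at (371,227), tape at (402,154), heatsink at (285,223) and spool at (310,265). The large look-alike is at (440,300). The gripper is at the left, well away from all of this.

Run:
```python
from h import *
from scipy.spatial.transform import Rotation as Ro
D=np.load('top.npz');p,X=D['p'],D['X'];h=cv2.cvtColor(p,cv2.COLOR_RGB2HSV)
roi=np.zeros(p.shape[:2],bool);roi[145:246,300:398]=1
bl=roi&(h[...,0]>100)&(h[...,0]<125)&(h[...,1]>150)&(h[...,2]>100)
ye=roi&(h[...,0]>18)&(h[...,0]<35)&(h[...,1]>150)&(h[...,2]>100)
b=X[bl];y=X[ye]
print('blue',len(b),np.median(b,0),'yel',len(y),np.percentile(y[:,2],[5,50,95]))
pad=y[y[:,2]<.055];hook=y[y[:,2]>.06]
for n,a in(('lid',b),('pad',pad),('hook',hook)):
    if len(a):
        r=cv2.minAreaRect((a[:,:2]*1000).astype(np.float32));print(n,len(a),r,a.mean(0))
for n,(u,v) in dict(tape=(402,154),heat=(285,223),spool=(310,265),big=(440,300),bigtab=(460,355)).items(): print(n,X[v,u])
D=np.load('side.npz');p,X=D['p'],D['X'];h=cv2.cvtColor(p,cv2.COLOR_RGB2HSV)
roi=np.zeros(p.shape[:2],bool);roi[170:250,285:395]=1
bl=roi&(h[...,0]>100)&(h[...,0]<125)&(h[...,1]>150)&(h[...,2]>100)
ye=roi&(h[...,0]>18)&(h[...,0]<35)&(h[...,1]>150)&(h[...,2]>100)
for n,a in(('lid',X[bl]),('yel',X[ye])):
    r=cv2.minAreaRect((a[:,:2]*1000).astype(np.float32));print('side',n,len(a),r,np.median(a,0))
print(Ro.from_quat(ctrl.state()['ee_rot']).as_matrix().round(4))
```

```text
blue 1238 [0.59275789 0.01554319 0.06757671] yel 503 [0.03970561 0.04486769 0.07616267]
lid 1238 ((502.90087890625, -3.8240814208984375), (365.2979736328125, 162.18655395507812), 8.043879508972168) [0.5951714  0.01265087 0.0742941 ]
pad 367 ((516.7374877929688, -45.38507843017578), (63.58857345581055, 55.186405181884766), 33.64324188232422) [ 0.50755773 -0.04728843  0.04224052]
hook 133 ((433.5242919921875, 16.16089630126953), (33.89183807373047, 253.02960205078125), 66.57238006591797) [ 0.52936572 -0.02596397  0.09883392]
tape [ 0.72413373 -0.11348957  0.00191665]
heat [0.5072855  0.16830894 0.02242102]
spool [0.40794839 0.09431432 0.04377886]
big [ 0.3547759  -0.21076051  0.08721477]
bigtab [ 0.23718463 -0.26942699  0.05710123]
side lid 978 ((461.2114562988281, -338.6366882324219), (937.000244140625, 168.762939453125), 69.47748565673828) [0.59415126 0.0115095  0.06848383]
side yel 560 ((464.5262451171875, -409.2550354003906), (811.7907104492188, 71.45468139648438), 82.4810562133789) [ 0.51861415 -0.04233577  0.04532533]
[[-9.704e-01  2.414e-01 -2.000e-04]
 [ 2.414e-01  9.704e-01 -1.000e-03]
 [-1.000e-04 -1.000e-03 -1.000e+00]]
```

```bash
cat >> h.py <<'E'
def cast(n,uv,z):
    I=imaging.camera_info(n);K,R,t=[np.array(I[k]) for k in('K','R','t')]
    uv=np.atleast_2d(uv).astype(float);r=np.c_[uv,np.ones(len(uv))]@np.linalg.inv(K).T@R;c=-R.T@t
    return c+r*((z-c[2])/r[:,2])[:,None]
E
python3 - <<'E'
from h import *
for n,ro in(('top',(145,246,300,398)),('side',(170,250,285,395))):
    D=np.load(n+'.npz');p=D['p'];h=cv2.cvtColor(p,cv2.COLOR_RGB2HSV)
    roi=np.zeros(p.shape[:2],bool);roi[ro[0]:ro[1],ro[2]:ro[3]]=1
    for nm,lo,hi,z in(('lid',100,125,.068),('yel',18,35,.044)):
        m=(roi&(h[...,0]>=lo)&(h[...,0]<=hi)&(h[...,1]>130)&(h[...,2]>90)).astype(np.uint8)
        c=max(cv2.findContours(m,cv2.RETR_EXTERNAL,cv2.CHAIN_APPROX_NONE)[0],key=cv2.contourArea)[:,0]
        X=cast(n,c,z)[:,:2]*1000
        r=cv2.minAreaRect(X.astype(np.float32));print(n,nm,r,cv2.boxPoints(r).round().tolist())
E
```

```text
top lid ((599.6748657226562, 14.985763549804688), (141.47720336914062, 121.26545715332031), 33.71873092651367) [[507.0, 26.0], [574.0, -75.0], [692.0, 4.0], [625.0, 105.0]]
top yel ((517.7785034179688, -39.89666748046875), (74.4673843383789, 47.09790802001953), 33.372127532958984) [[474.0, -41.0], [500.0, -80.0], [562.0, -39.0], [536.0, 0.0]]
side lid ((599.4874877929688, 12.487373352050781), (146.6663055419922, 127.14739227294922), 33.688941955566406) [[503.0, 25.0], [574.0, -81.0], [696.0, 0.0], [625.0, 106.0]]
side yel ((521.9584350585938, -31.575218200683594), (106.12364959716797, 55.89946746826172), 49.39290237426758) [[466.0, -54.0], [509.0, -90.0], [578.0, -9.0], [535.0, 27.0]]
```

Jig origin is at about (0.598, 0.0135) with yaw 33.7°, and both views agree. The pad is at about (0.497, -0.054). I'll shut the fingers and turn the tool so its y lies along the jig's x, travelling at height.

drive_tool(grip=[-1,-1,-1,-1,-1,-1,-1,-1,-1,-1,-1,-1], translation=[[-0.97,-0.445,0],[-0.97,-0.445,0],[-0.97,-0.445,0],[-0.97,-0.445,0],[-0.97,-0.445,0],[-0.97,-0.445,0],[-0.97,-0.445,0],[-0.97,-0.445,0],[-0.97,-0.445,0],[-0.97,-0.445,0],[-0.97,-0.445,0],[-0.97,-0.445,0]], turn=[[0,0,0.94],[0,0,0.94],[0,0,0.94],[0,0,0.94],[0,0,0.94],[0,0,0.94],[0,0,0.94],[0,0,0.94],[0,0,0.94],[0,0,0.94],[0,0,0.94],[0,0,0.94]])

```text
time_s: 1.1
eef_pos: [0.4, 0.4076, 0.2311]
ee_rot: [0.471, 0.882, -0.0, -0.0]
contact_force: [-0.3, -0.7, -0.3]
grip_width: -0.0
gripper_force: 0.0
```

```bash
cat >> h.py <<'E'
from scipy.spatial.transform import Rotation as Ro
O=np.array([.598,.0135,0]);A=np.deg2rad(33.7);J=np.array([[np.cos(A),-np.sin(A),0],[np.sin(A),np.cos(A),0],[0,0,1]])
def go(jig):  # shift, normalised, to a point in jig axes
    s=ctrl.state();R=Ro.from_quat(s['ee_rot']).as_matrix()
    print(s['time_s'],'jig pos',(J.T@(s['eef_pos']-O)).round(4),'F',(J.T@s['contact_force']).round(2),'w',s['grip_width'],'q',s['q'].round(2))
    print('norm',(R.T@(O+J@np.array(jig)-s['eef_pos'])/.3).round(3),'turn',((Ro.from_matrix(R).inv()*Ro.from_matrix(J@np.array([[0,1,0],[1,0,0],[0,0,-1.]]))).as_rotvec()/(np.pi/4)).round(3))
E
python3 -c "from h import *;go([-.125,0,.20])"
```

```text
1.1 jig pos [0.0539 0.4377 0.2311] F [-0.67 -0.44 -0.26] w -1.900039648682999e-05 q [-1.04  0.44  0.19  1.75 -0.1   0.96 -0.21]
norm [-1.458 -0.6    0.103] turn [-0.001 -0.     0.003]
```

drive_tool(grip=[-1,-1,-1,-1,-1,-1,-1,-1], translation=[[-0.73,-0.3,0],[-0.73,-0.3,0],[-0.73,-0.3,0],[-0.73,-0.3,0],[-0.73,-0.3,0],[-0.73,-0.3,0],[-0.73,-0.3,0],[-0.73,-0.3,0]], turn=[[0,0,0],[0,0,0],[0,0,0],[0,0,0],[0,0,0],[0,0,0],[0,0,0],[0,0,0]])

```text
time_s: 1.77
eef_pos: [0.4478, 0.1742, 0.2315]
ee_rot: [0.472, 0.882, 0.0, 0.0]
contact_force: [-0.2, 1.1, 0.2]
grip_width: 0.0004
gripper_force: 0.0
```

drive_tool(grip=[-1,-1,-1,-1,-1,-1,-1,-1,-1,-1], translation=[[-0.73,-0.3,0.1],[-0.73,-0.3,0.1],[-0.73,-0.3,0.1],[-0.73,-0.3,0.1],[-0.73,-0.3,0.1],[-0.73,-0.3,0.1],[-0.73,-0.3,0.1],[-0.73,-0.3,0.1],[-0.73,-0.3,0.1],[-0.73,-0.3,0.1]], turn=[[0,0,0],[0,0,0],[0,0,0],[0,0,0],[0,0,0],[0,0,0],[0,0,0],[0,0,0],[0,0,0],[0,0,0]])

```text
time_s: 2.6
eef_pos: [0.4947, -0.0555, 0.2013]
ee_rot: [0.47, 0.883, 0.0, -0.0]
contact_force: [0.0, -0.3, -0.6]
grip_width: -0.0
gripper_force: 0.0
```

Run:
```python
from h import *
go([-.125,0,.055])
p,d=imaging.camera('wrist');cv2.imwrite('pics/w1.png',p[...,::-1])
I=imaging.camera_info('wrist');K,R,t=[np.array(I[k]) for k in('K','R','t')]
for q in([-.121,0,.044],[-.135,.023,.044],[-.135,-.023,.044],[-.07,0,.068],[-.07,.06,.068],[-.07,-.06,.068]):
    c=K@(R@(O+J@np.array(q))+t);print(q,(c[:2]/c[2]).round())
```

```text
2.6 jig pos [-1.242e-01 -1.000e-04  2.013e-01] F [-0.18 -0.27 -0.64] w -3.889859976665403e-05 q [-0.26  0.38  0.33  1.97 -0.16  0.82  0.75]
norm [ 0.    -0.003  0.488] turn [ 0.    -0.001  0.004]
[-0.121, 0, 0.044] [325. 176.]
[-0.135, 0.023, 0.044] [310. 152.]
[-0.135, -0.023, 0.044] [311. 198.]
[-0.07, 0, 0.068] [382. 183.]
[-0.07, 0.06, 0.068] [386. 115.]
[-0.07, -0.06, 0.068] [378. 243.]
```

View pics/w1.png

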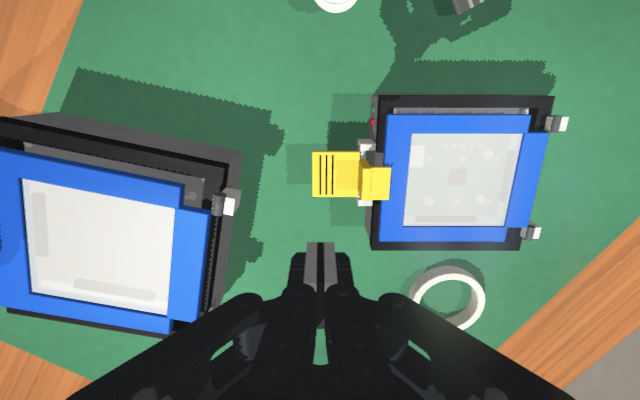

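The projected tab and lid corners land on the picture: tab front corners at (312,152) and (312,197), lid front corner at (386,115). Pressing now.

drive_tool(grip=[-1,-1,-1,-1,-1,-1,-1,-1,-1,-1,-1,-1], translation=[[0,0,0.12],[0,0,0.25],[0,0,0.37],[0,0,0.46],[0,0,0.5],[0,0,0.51],[0,0,0.52],[0,0,0.53],[0,0,0.54],[0,0,0.55],[0,0,0.555],[0,0,0.555]], turn=[[0,0,0],[0,0,0],[0,0,0],[0,0,0],[0,0,0],[0,0,0],[0,0,0],[0,0,0],[0,0,0],[0,0,0],[0,0,0],[0,0,0]])

```text
time_s: 3.65
eef_pos: [0.4947, -0.0574, 0.0349]
ee_rot: [0.472, 0.882, 0.0, 0.0]
contact_force: [-1.6, 0.2, 2.7]
grip_width: 0.0001
gripper_force: 1.4
```

Run:
```python
from h import *
go([-.125,0,.20])
p,d=imaging.camera('side');cv2.imwrite('pics/s2.png',cv2.resize(p[140:270,240:440,::-1],None,fx=3,fy=3))
```

```text
3.65 jig pos [-0.1252 -0.0017  0.0349] F [-1.23  1.06  2.71] w 8.81411128015556e-05 q [-0.15  0.66  0.2   2.07 -0.29  0.44  0.86]
norm [ 0.006  0.001 -0.55 ] turn [0.001 0.    0.001]
```

View pics/s2.png

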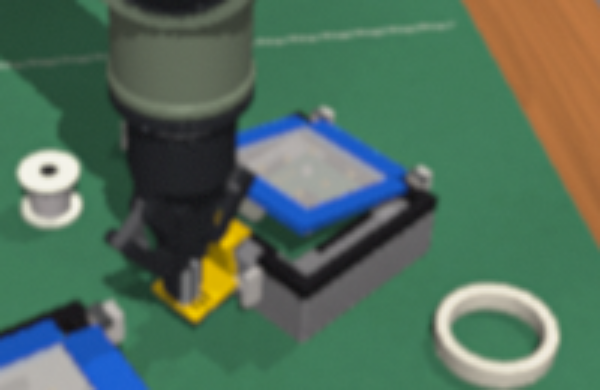

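The tab is down and the lid (front corner at about (310,225) in the crop) has let go and is rising. I'll back off up and forwards, and give it time to spring up.

drive_tool(grip=[-1,-1,-1,-1,-1,-1,-1,-1,-1,-1,-1,-1], translation=[[0,-0.02,-0.05],[0,-0.08,-0.12],[0,-0.13,-0.2],[0,-0.13,-0.3],[0,-0.13,-0.4],[0,-0.13,-0.5],[0,-0.13,-0.6],[0,-0.13,-0.65],[0,-0.13,-0.65],[0,-0.13,-0.65],[0,-0.13,-0.65],[0,-0.13,-0.65]], turn=[[0,0,0],[0,0,0],[0,0,0],[0,0,0],[0,0,0],[0,0,0],[0,0,0],[0,0,0],[0,0,0],[0,0,0],[0,0,0],[0,0,0]])

```text
time_s: 4.7
eef_pos: [0.4617, -0.0791, 0.229]
ee_rot: [0.472, 0.882, -0.0, -0.001]
contact_force: [-0.4, -0.1, -0.3]
grip_width: 0.0003
gripper_force: 0.0
```

drive_tool(grip=[-1,-1,-1,-1,-1,-1,-1,-1,-1,-1,-1,-1], translation=[[0,0,0],[0,0,0],[0,0,0],[0,0,0],[0,0,0],[0,0,0],[0,0,0],[0,0,0],[0,0,0],[0,0,0],[0,0,0],[0,0,0]], turn=[[0,0,0],[0,0,0],[0,0,0],[0,0,0],[0,0,0],[0,0,0],[0,0,0],[0,0,0],[0,0,0],[0,0,0],[0,0,0],[0,0,0]])

```text
time_s: 5.7
eef_pos: [0.4621, -0.0792, 0.2298]
ee_rot: [0.472, 0.882, -0.0, -0.0]
contact_force: [-0.5, -0.1, 0.1]
grip_width: 0.0002
gripper_force: 0.0
```

Run:
```python
from h import *
go([-.06,0,.155])
p,d=imaging.camera('side');cv2.imwrite('pics/s3.png',cv2.resize(p[100:280,220:460,::-1],None,fx=3,fy=3))
X=pts('side',d);h=cv2.cvtColor(p,cv2.COLOR_RGB2HSV)
m=(h[...,0]>=100)&(h[...,0]<=125)&(h[...,1]>130)&(h[...,2]>90)
q=(X-O)@J;m&=(abs(q[...,0])<.15)&(abs(q[...,1])<.075)&(q[...,2]>.05)&(q[...,2]<.25)
a=q[m];print(len(a),np.percentile(a,[3,50,97],axis=0).round(3));print(np.degrees(np.polyfit(a[:,2],a[:,0],1)))
r=np.hypot(a[:,0]-.072,a[:,2]-.064);th=np.arctan2(a[:,2]-.064,.072-a[:,0]);print('lid',np.median(th[r>.06]),np.percentile(r,97))
```

```text
5.7 jig pos [-0.1645 -0.0017  0.2298] F [-0.48  0.26  0.06] w 0.00016333826889709612 q [-0.24  0.29  0.35  2.01 -0.13  0.86  0.77]
norm [0.006 0.348 0.249] turn [-0.    -0.     0.001]
423 [[-0.01  -0.061  0.079]
 [-0.003 -0.023  0.17 ]
 [ 0.061  0.053  0.182]]
[-39.04169364   6.59178107]
lid 0.9629158285208705 0.14267255798788783
```

View pics/s3.png

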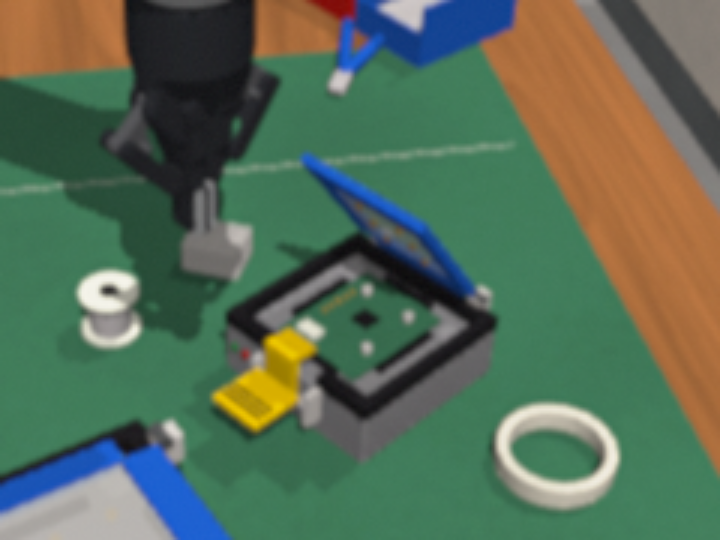

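The lid stands at about 0.96 rad, with its edge near jig (-0.009, 0.18) (top corner at (305,157) in the crop). The tab is back up and the board is in place. I'll bring the fingertips in front of the edge.

drive_tool(grip=[-1,-1,-1,-1,-1,-1], translation=[[0,0.1,0.06],[0,0.2,0.12],[0,0.3,0.18],[0,0.38,0.215],[0,0.38,0.215],[0,0.38,0.215]], turn=[[0,0,0],[0,0,0],[0,0,0],[0,0,0],[0,0,0],[0,0,0]])

```text
time_s: 6.25
eef_pos: [0.557, -0.0153, 0.1643]
ee_rot: [0.471, 0.882, -0.001, -0.001]
contact_force: [-0.8, -0.1, 0.0]
grip_width: 0.0
gripper_force: 0.0
```

drive_tool(grip=[-1,-1,-1,-1,-1,-1,-1,-1,-1,-1,-1,-1], translation=[[0,0.03,0],[0,0.06,0],[0,0.09,-0.01],[0,0.12,-0.02],[0,0.15,-0.03],[0,0.18,-0.04],[0,0.21,-0.05],[0,0.24,-0.05],[0,0.27,-0.05],[0,0.3,-0.05],[0,0.33,-0.05],[0,0.33,-0.05]], turn=[[0,0,0],[0,0,0],[0,0,0],[0,0,0],[0,0,0],[0,0,0],[0,0,0],[0,0,0],[0,0,0],[0,0,0],[0,0,0],[0,0,0]])

```text
time_s: 7.25
eef_pos: [0.6405, 0.0406, 0.1799]
ee_rot: [0.471, 0.882, 0.0, -0.0]
contact_force: [-0.6, 0.2, -0.7]
grip_width: -0.0
gripper_force: 0.0
```

Run:
```python
from h import *
go([.085,0,.175])
p,d=imaging.camera('side');cv2.imwrite('pics/s4.png',cv2.resize(p[100:280,220:460,::-1],None,fx=3,fy=3))
```

```text
7.25 jig pos [ 0.0503 -0.001   0.1799] F [-0.39  0.5  -0.67] w -1.7100920276326907e-05 q [-0.35  0.62  0.3   1.61 -0.21  0.94  0.61]
norm [0.003 0.116 0.016] turn [ 0.    -0.     0.002]
```

View pics/s4.png

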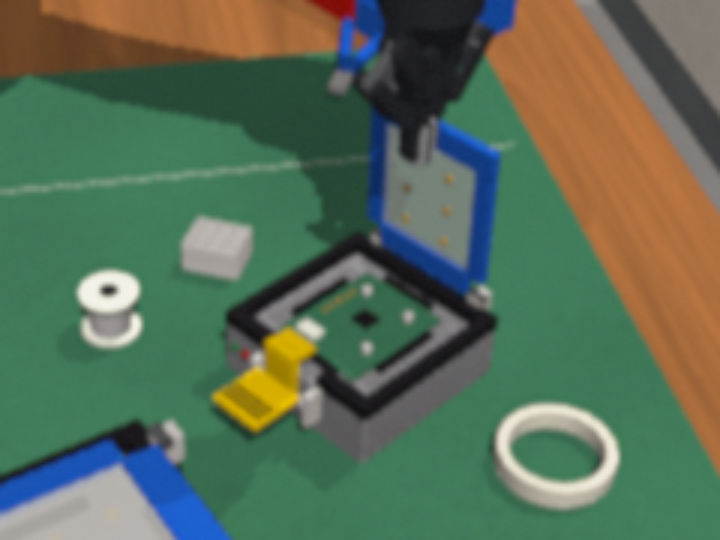

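The lid is about upright, with the fingertips at its upper edge (420,150 in the crop). I'll continue to the stop.

drive_tool(grip=[-1,-1,-1,-1,-1,-1,-1], translation=[[0,0.025,0],[0,0.05,0.01],[0,0.075,0.015],[0,0.1,0.015],[0,0.12,0.015],[0,0.13,0.015],[0,0.13,0.015]], turn=[[0,0,0],[0,0,0],[0,0,0],[0,0,0],[0,0,0],[0,0,0],[0,0,0]])

```text
time_s: 7.88
eef_pos: [0.6722, 0.0613, 0.1756]
ee_rot: [0.471, 0.882, 0.0, 0.0]
contact_force: [0.3, 0.1, 1.1]
grip_width: 0.0001
gripper_force: 0.0
```

```bash
cat >> h.py <<'E'
def lid():
    p,d=imaging.camera('side')
    X=pts('side',d);h=cv2.cvtColor(p,cv2.COLOR_RGB2HSV)
    m=(h[...,0]>=100)&(h[...,0]<=125)&(h[...,1]>130)&(h[...,2]>90)
    q=(X-O)@J;m&=(abs(q[...,0])<.18)&(abs(q[...,1])<.075)&(q[...,2]>.05)&(q[...,2]<.25)
    a=q[m];r=np.hypot(a[:,0]-.072,a[:,2]-.064);k=r>.08
    th=np.arctan2(a[:,2]-.064,.072-a[:,0])+np.arcsin(np.clip(.004/r,0,1))
    print('lid',len(a),np.median(th[k]),np.percentile(th[k],[20,80]),np.percentile(r,97))
    return p
E
python3 - <<'E'
from h import *
go([.095,0,.175]);lid()
E
```

```text
7.8833 jig pos [ 0.0883 -0.0014  0.1756] F [ 0.3  -0.1   1.06] w 5.827784483713922e-05 q [-0.36  0.68  0.29  1.52 -0.22  0.98  0.59]
norm [0.005 0.022 0.002] turn [0.    0.    0.001]
lid 982 1.8557868718893349 [1.84412572 1.87237131] 0.14227869737278417
```

drive_tool(grip=[-1,-1,-1,-1,-1], translation=[[0,0.008,0],[0,0.014,0],[0,0.02,0],[0,0.02,0],[0,0.02,0]], turn=[[0,0,0],[0,0,0],[0,0,0],[0,0,0],[0,0,0]])

```text
time_s: 8.35
eef_pos: [0.676, 0.0634, 0.1758]
ee_rot: [0.472, 0.882, -0.001, -0.001]
contact_force: [-7.4, -2.8, 3.7]
grip_width: 0.0002
gripper_force: 4.2
```

Run:
```python
from h import *
go([.095,0,.175]);lid()
```

```text
8.35 jig pos [ 0.0926 -0.0018  0.1758] F [-7.7   1.74  3.67] w 0.00021012092152010634 q [-0.36  0.69  0.3   1.51 -0.22  0.98  0.58]
norm [0.006 0.008 0.003] turn [-0.002 -0.    -0.   ]
lid 1000 1.8810284960584591 [1.86908454 1.89681954] 0.1421321955796864
```

The force has risen to 8 N, so the lid is at its stop. I'll back off forwards and up.

drive_tool(grip=[-1,-1,-1,-1,-1,-1,-1,-1,-1,-1], translation=[[0,-0.03,0],[0,-0.08,0],[0,-0.14,-0.03],[0,-0.2,-0.1],[0,-0.25,-0.18],[0,-0.3,-0.25],[0,-0.3,-0.3],[0,-0.3,-0.3],[0,-0.3,-0.3],[0,-0.3,-0.3]], turn=[[0,0,0],[0,0,0],[0,0,0],[0,0,0],[0,0,0],[0,0,0],[0,0,0],[0,0,0],[0,0,0],[0,0,0]])

```text
time_s: 9.23
eef_pos: [0.6015, 0.0143, 0.2652]
ee_rot: [0.471, 0.882, -0.0, -0.0]
contact_force: [0.3, 0.0, 0.1]
grip_width: -0.0001
gripper_force: 0.0
```

Run:
```python
from h import *
go([0,0,.25]);p=lid();cv2.imwrite('pics/s5.png',cv2.resize(p[100:280,220:460,::-1],None,fx=3,fy=3))
```

```text
9.2333 jig pos [ 0.0034 -0.0013  0.2652] F [ 0.3  -0.17  0.15] w -0.00012258942266392555 q [-0.35  0.47  0.33  1.64 -0.17  1.06  0.62]
norm [ 0.004 -0.011  0.051] turn [-0.    -0.     0.001]
lid 1245 1.8794321403339675 [1.86633595 1.89406702] 0.1431165350564133
```

View pics/s5.png

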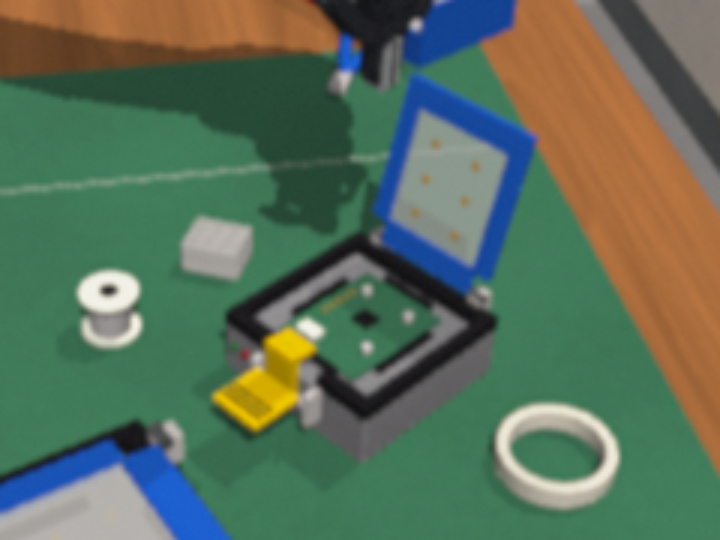

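The lid leans back fully open (top edge from (415,78) to (535,140)), the tab is up, the board and the other objects have not moved, and the gripper is clear.

```bash
python3 -c "from h import *;print(close_job())"
```

```text
the job is handed in; nothing more can be done
None
```

The job is handed in, with no verdict shown: the tab was pressed and is back up, the lid sprang to about 0.96 rad and was pushed open to its stop (camera reading about 1.88 rad), and the board, tape, spool and heatsink look unmoved in the last picture.

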